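# Park the drop guard of a bench press and load a printed frame

## Task

On the bench press, lift the drop guard by the cross handle of its slotted bar, swing the bar and hook its side notch onto the fixed pin, so that the guard stays up by itself. Then load the printed window frame, lying flat and long way in, between the low guides under the raised guard until its leading end meets the back stop. Leave the guard parked and the other things on the bench where they are.

Things in the scene. Friction and masses are not known exactly. Their poses are not given: they have to be found in the camera images.
- press: White and aluminium bench press, fixed. Origin on the bench top in the middle of the guard's plane; +x points into the press (away from its open front), +z up. Fixed gold-brown bed, 4 mm thick: x -315 to 135, y +-190 mm. Two posts at y = +-130 mm, 26 mm wide, 215 mm high, joined by a crossbeam at x 6 to 36, z 179 to 209 mm. All behind that is below 236 mm.
- lane (a point): Mouth of the loading lane: on the bed between the inner faces of two low guides (8 mm high), at x = -30, y = 0, z = 4 mm of the press. The lane is 96 mm wide from here to the back stop, 120 mm further in; flared ends spread to 130 mm at x = -60 mm. The pressing plate above it has its underside at z = 98 mm.
- stop (a point): Centre of the front face of the back stop (dark block, 110 mm wide, top 32 mm above the bench), at x = 90, y = 0 mm of the press.
- guard (a joint): Height of the drop guard above its lowest position, m (0 down, 0.102 at most). A dark-framed clear panel, 240 mm wide, 73 mm high, 8 mm thick, in the plane x = 0 of the press, lower edge 14 mm above the bench when down. It slides freely between the posts and falls if not held; with its bar it weighs about 0.6 kg.
- bar (a joint): Lean of the slotted bar, rad: 0 upright, positive = its top leans to the press's -y. To park: raise the guard about 91 mm (pin in the passage at the slot's foot), lean the bar about 0.37 rad (pin under the notch), then lower, keeping the pin in the notch, till the roof rests on the pin: guard about 67 mm up, bar about 0.3 rad. It then stays when let go.
- pivot (a point): Pivot of the slotted bar on the guard's front; rises with the guard (34 mm above the bench when down). The bar is flat steel, 10 mm thick (x -18 to -8 mm of the press), and swings freely across the press about the x axis. The fixed pin runs in its slot: 16 mm wide, on the bar's centre line, from a floor 56 mm to a top 168 mm from the pivot.
- notch (a point): Middle of the roof of the bar's notch, in the bar's plane. With the bar upright: 25 mm to +y of and 94 mm above the pivot. The notch is a pocket 18 mm wide (y 16 to 34 mm), open below; an 8 mm tongue (y 8 to 16 mm, lower end 80 mm above the pivot) parts it from the slot. Under the tongue a passage, 56 to 80 mm above the pivot, joins slot and notch.
- pin (a point): Fixed catch pin, half-way along it: steel, 10 mm in diameter, parallel to the press's x axis, 194 mm above the bench, at y = 0, standing 32 mm out of the crossbeam's front.
- handle (a point): Point to grip on the cross handle at the bar's top: a steel rod 16 mm in diameter along the press's x axis (x -22 to 62 mm; this point x = 25 mm, behind the bar's plane), 210 mm from the pivot, 244 mm above the bench at the start. It can be pinched from above, and turns between the pads as the bar leans.
- frame_c (a point): Centre (half-way up) of the loose white printed frame: 180 mm (its x) by 84 mm by 20 mm high, about 0.16 kg, rails 18 mm wide round a window of 144 by 48 mm. Its ends are alike: either may go in first. It starts on the bed to one side of the lane. Loaded, its centre is at x = 0, y = 0 of the press and its outer end stands 90 mm out in front of the guard.
- tile_c (a point): Centre of a loose white printed tile, 85 mm (its x) by 60 mm by 12 mm, 76 mm over its small side tabs. It lies on the bed on the other side of the lane; leave it alone.
- bottle_c (a point): Centre (65 mm above its foot) of a standing white bottle, 52 mm in diameter, 130 mm high, on the bench before the bed: leave it alone.
- spool_c (a point): Centre of a loose filament spool lying flat, 160 mm in diameter, 56 mm high: leave it alone.
- scraper: Scraper with black handle, 180 mm long along its x, lying on the bench: leave it alone.

How it is judged:
By the outcome, as a careful person would: the job done as asked, in the order asked, and still so for the second after the job is handed in, with the robot touching nothing.
It also fails if it takes over 58 s, if anything falls off the work surface, if the arm or the gripper's body presses on something with over 40 N, if the wrist force passes 120 N, or if a joint passes its speed limit or range.

## Robot

A 7-joint arm with a two-finger parallel gripper is mounted at the origin on the work surface. World frame = base frame: x ahead of the robot, y to its left, z up, the work surface at z = 0. Lengths are in m, angles in degrees, forces in N, time in s.
With the tool pointing down it reaches from about 0.425 to 0.875 m from the base axis. Payload 4.7 kg.
Tool frame: the origin (TCP) lies between the finger pads; the fingertips stand 8 mm ahead of it and the grasp point (between the pads) lies 11 mm behind it; z points along the fingers, y is the line along which they close (so a half turn about z gives the same grasp; the last joint's range is limited). The gripper opens to 87 mm and grips with 3 to 60 N. Pads are 19 mm wide; open, the fingers measure 117 mm over their backs; the gripper's body (75 mm by 190 mm) begins 51 mm behind the grasp point.
Start: joints at [65.151, 18.392, -4.016, 83.108, 1.295, 78.541, -3.26], TCP at [0.281, -0.586, 0.231] pointing down, gripper open.
Joint ranges: [-163.93, 163.93], [-17.29, 119.83], [-79.2, 71.16], [3.27, 140.29], [-89.18, 269.18], [5.43, 117.66], [-154.24, 154.24]. Speed limits (degrees/s): [147.25, 147.25, 180, 180, 180, 180, 180].

## Interface

Orientations are given as [roll, pitch, yaw] about the fixed x, y, z axes, in that order (R = Rz(yaw) Ry(pitch) Rx(roll)).
In Python, from cell import env, viewer gives the robot as it stands. The module is installed in compiled form; this text tells all that it offers.
- The arm moves only by the tool arm_command, never from a script. Its argument "series" is a list of rows, each a list of 2 entries, a list of its own where there are three numbers: the shift along the tool's x, y, z in mm, then the turn about the tool's z in rad. A call has exactly 5 rows; each row is the pose to reach, as a shift and turn from the pose commanded when the call began, along the tool's axes at that moment; what a row does not reach only later rows make up. A row lasts 1/10 s, in which the tool goes at most 50 mm and 8.59 degrees, less where a joint would pass 70% of its speed; a pose out of reach is approached as far as the arm can. A call with a gripper value outside its range is refused whole. "grip" is the gripper command: -1 is fully open, 1 is shut, values between are in proportion, set as the call begins (left out, the last holds). The fingers move at their own pace and stop on an object; "grip_force" is the grip in N (left out, the last holds). Time passes only in rows, so rows that repeat a pose let the fingers close, or fill a call up. It gives the time, the measured TCP pose, the force, the opening and the grip force at its end, in the units of the state.
- env.get_obs(): the state, without advancing time (a new reading comes with each control period).
- viewer.read_camera(name): name is "scene" or "side" or "wrist"; returns (picture, depth): 384x512x3 uint8, blue, green, red; 384x512 float32, m along the optical axis (not along the pixel's ray), 0 where there is no reading.
- viewer.calibration(name): a dict with "K" (3x3 intrinsics, pixels), "T" (4x4, takes a point from camera to world coordinates); the wrist camera has in their place "hand_eye" (4x4, takes a point from camera to tool coordinates, whose origin is the TCP and whose axes are the flange's). Camera axes: x right, y up, looking along -z (the intrinsics and any distortion apply to the point x, -y, -z); pixel columns grow to the right and rows downward; lengths in m; the calibration is good to about 2 mm. A picture is of the moment at which its call begins: read the wrist's pose just before it. calibration takes no time and is no camera call.
- env.sign_off(): hands the job in; it is judged then, once.
The state is a dict: "time_s": time; "qpos": joint angles; "joint_velocities": joint speeds; "effort": joint torques, N m; "tool_pos": TCP position; "tool_rot": TCP orientation; "force": force on the tool from outside, world axes, zero at the start; "wrist_torque": the same for the moment, N m; "grip_width": finger opening in m; "grasp_force": force on a finger pad.
Only numpy, scipy, OpenCV 4.12 (cv2) and the standard library are available. Lean on these libraries where they do the work, as an engineer would, in place of code of your own. Each camera call takes 0.05 s, during which the arm holds its last target. There are 200 camera calls.

## Working session

There is one attempt and no reset: what is moved stays moved. The work goes in short steps, Python scripts to look and compute and a tool call to move; the robot and the scene stay as the last step left them, time stands still between calls to the robot, and variables do not carry over. Pictures are saved under pics/ and viewed, at most 10 in all, crops included, and the job is handed in when it is done.

Besides the shell and the picture viewer there is one more tool, called after "Request:" in YAML: its name, and indented under it one key for each argument. arm_command: Moves the arm, as the interface text tells. Its arguments: {"type":"object","properties":{"series":{"type":"array"},"grip":{"type":"number"},"grip_force":{"type":"number"}},"required":["series"]}

```bash
mkdir -p pics
cat > h.py <<'E'
import numpy as np, cv2
from cell import env, viewer
def shot(n):
    o=env.get_obs(); im,d=viewer.read_camera(n); c=viewer.calibration(n)
    np.savez('last_%s.npz'%n,im=im,d=d,K=c['K'],T=c['T'] if 'T' in c else c['hand_eye'],pos=o['tool_pos'],rot=o['tool_rot'])
    return im,d,c
def world(n):
    z=np.load('last_%s.npz'%n); K,d=z['K'],z['d']
    v,u=np.mgrid[0:384,0:512]
    P=np.stack([(u-K[0,2])/K[0,0]*d,-(v-K[1,2])/K[1,1]*d,-d],-1)
    W=P@z['T'][:3,:3].T+z['T'][:3,3]
    return W,d,z['im']
E
python3 - <<'E'
from h import *
o=env.get_obs(); print({k:np.round(v,3) for k,v in o.items()})
ims=[]
for n in('scene','side'):
    im,d,c=shot(n); print(n,{k:np.round(v,3).tolist() for k,v in c.items()}); cv2.imwrite(f'pics/{n}0.png',cv2.resize(im,(800,600)))
E
```

```text
{'time_s': np.float64(0.0), 'qpos': array([65.149, 18.438, -4.015, 83.176,  1.296, 78.543, -3.259]), 'joint_velocities': array([ 0.015,  0.046, -0.027,  0.063,  0.039,  0.031,  0.017]), 'effort': array([-1.0000e-03, -4.9129e+01, -4.0400e-01, -3.1253e+01, -6.4000e-02,
        4.4000e-02,  0.0000e+00]), 'tool_pos': array([ 0.281, -0.585,  0.229]), 'tool_rot': array([-1.79889e+02,  7.00000e-03,  2.56610e+01]), 'force': array([-0.703, -1.017, -0.533]), 'wrist_torque': array([ 0.015,  0.003, -0.036]), 'grasp_force': np.float64(0.0), 'grip_width': np.float64(0.087)}
scene {'K': [[434.072, 0.0, 260.056], [0.0, 434.072, 195.13], [0.0, 0.0, 1.0]], 'T': [[0.114, -0.806, 0.58, 1.364], [0.993, 0.088, -0.073, -0.171], [0.008, 0.585, 0.811, 1.378], [0.0, 0.0, 0.0, 1.0]]}
side {'K': [[366.017, 0.0, 253.993], [0.0, 366.017, 193.146], [0.0, 0.0, 1.0]], 'T': [[-0.294, -0.908, 0.297, 0.812], [0.956, -0.281, 0.087, 0.044], [0.004, 0.31, 0.951, 1.194], [0.0, 0.0, 0.0, 1.0]]}
```

View pics/scene0.png

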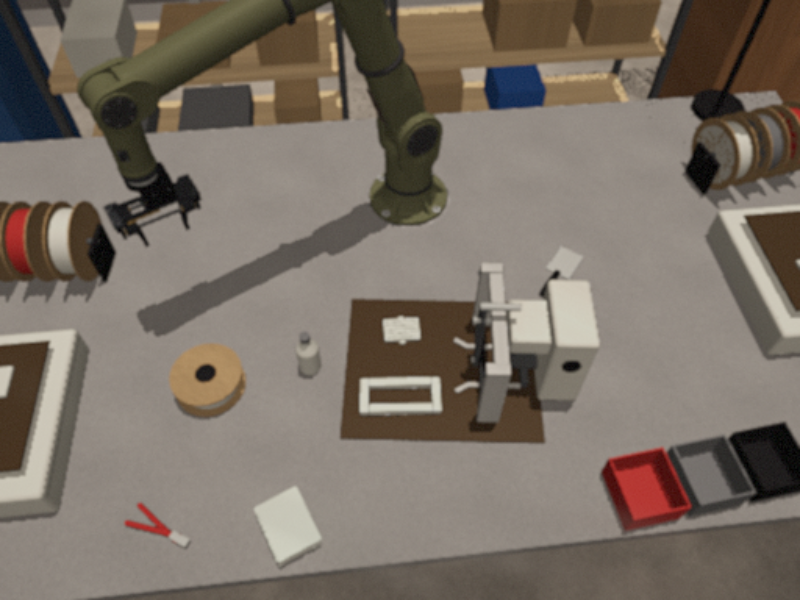

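View pics/side0.png

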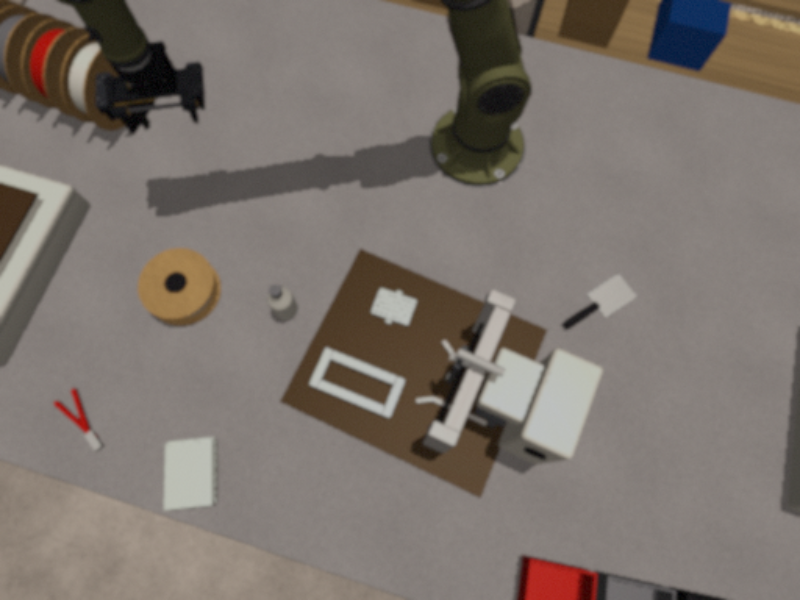

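The scene picture shows the press at about (500,340) opening to image left (the world -y side). The frame is at (400,395), the tile at (402,328) and the cross handle at about (495,307). The side picture agrees. Next I'll measure the bed, frame and handle.

```bash
cat >> h.py <<'E'
def rect(P):
    (c,s,a)=cv2.minAreaRect((P[:,:2]*1000).astype(np.float32)); return np.round(c,1),np.round(s,1),round(a,2)
E
python3 - <<'E'
from h import *
for n in('scene','side'):
    W,d,im=world(n); hsv=cv2.cvtColor(im,cv2.COLOR_BGR2HSV); ok=d>0
    reg=(W[...,0]>.3)&(W[...,0]<.9)&(W[...,1]>-.3)&(W[...,1]<.45)&ok
    bed=reg&(hsv[...,1]>95)&(hsv[...,2]<130)&(abs(W[...,2]-.004)<.008)
    m=cv2.morphologyEx(bed.astype(np.uint8),cv2.MORPH_OPEN,np.ones((3,3)))
    nl,l,st,_=cv2.connectedComponentsWithStats(m); k=1+st[1:,4].argmax()
    B=W[m>0]; c,s,a=cv2.minAreaRect((W[l==k][:,:2]*1000).astype(np.float32)); box=cv2.boxPoints((c,s,a))
    print(n,'bed',c,s,a,box.round().tolist(), np.median(B[:,2]))
    hd=reg&(W[...,2]>.238)&(W[...,2]<.27); H=W[hd]; print('hi',len(H),rect(H),H.max(0))
    wh=(reg&(hsv[...,1]<60)&(hsv[...,2]>130)&(W[...,2]>.012)&(W[...,2]<.035)).astype(np.uint8)
    nl,l,st,_=cv2.connectedComponentsWithStats(wh)
    for k in range(1,nl):
        if st[k,4]>60: print('white',st[k],rect(W[l==k]),np.median(W[l==k][:,2]))
E
```

```text
scene bed (562.371337890625, 13.263931274414062) (442.6596374511719, 376.6325378417969) 82.19004821777344 [[346.0, -180.0], [719.0, -232.0], [779.0, 207.0], [406.0, 258.0]] 0.002974298842342793
hi 174 (array([592.5, 195.3]), array([228.6, 150.1]), 81.19) [0.68295377 0.31306669 0.2582928 ]
white [246 204  23  16 271] (array([461.6, -68.7]), array([83.3, 70.7]), 84.61) 0.015796100014018988
white [231 242  52  23 670] (array([638. , -90.7]), array([179.8,  88.9]), 84.13) 0.0224862298606755
side bed (560.59423828125, 13.033950805664062) (443.4745788574219, 372.1707458496094) 82.15380096435547 [[346.0, -181.0], [715.0, -232.0], [775.0, 207.0], [407.0, 258.0]] 0.003485502684255848
hi 230 (array([586.4, 193.1]), array([227.2, 146.4]), 80.4) [0.67466748 0.31206138 0.25495777]
white [238 185  28  23 402] (array([456.9, -70.5]), array([84.5, 70.4]), 88.01) 0.01590747827239203
white [198 223  61  44 789] (array([636.4, -93.3]), array([180.1,  83.7]), 84.82) 0.023500027207810525
```

```bash
cat > d.py <<'E'
# usage: d.py X Y Z [yaw] (press frame, TCP mm) -> tool shift + turn ; flags pose
import sys; from h import *
O=np.array([573.7,102.4]); A=82.2
def R2(a): a=np.radians(a); return np.array([[np.cos(a),-np.sin(a)],[np.sin(a),np.cos(a)]])
o=env.get_obs(); p=o['tool_pos']*1000; yaw=o['tool_rot'][2]
q=R2(A).T@(p[:2]-O)
print('t',round(float(o['time_s']),2),'press TCP',np.round(q,1),round(p[2],1),'yaw',round(yaw-A,2),'rp',np.round(o['tool_rot'][:2],2),'F',np.round(o['force'],1),'gw',round(o['grip_width']*1000,1),'q7',round(o['qpos'][6],1))
if len(sys.argv)>3:
    t=[float(a) for a in sys.argv[1:]]
    w=O+R2(A)@np.array(t[:2])-p[:2]; s=R2(yaw).T@w
    dy=((t[3] if len(t)>3 else 0)+A-yaw+180)%360-180
    print('shift',np.round([s[0],-s[1],p[2]-t[2]],1),'turn',round(-np.radians(dy),3))
E
true
```

```text
(no output)
```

Request:
arm_command:
  series:
    - [[36, -32, -12], -0.14]
    - [[72, -64, -24], -0.28]
    - [[108, -96, -36], -0.42]
    - [[144, -128, -48], -0.56]
    - [[180, -160, -60], -0.7]
  grip: -1

```text
time_s: 0.6
tool_pos: [0.3747, -0.3617, 0.2906]
tool_rot: [-180.0, 0.0, 66.1]
force: [0.7, 0.6, -0.4]
grip_width: 0.0871
grasp_force: 0.0
```

```bash
python3 d.py 25 0 300
```

```text
t 0.6 press TCP [-486.8  134.2] 290.6 yaw -16.11 rp [-179.97    0.  ] F [ 0.7  0.6 -0.4] gw 87.1 q7 16.7
shift [528.9 -13.1  -9.4] turn -0.281
```

Request:
arm_command:
  series:
    - [[48, -1, -5], -0.06]
    - [[96, -2, -10], -0.12]
    - [[144, -3, -10], -0.18]
    - [[192, -4, -10], -0.24]
    - [[240, -6, -10], -0.281]

```text
time_s: 1.1
tool_pos: [0.4677, -0.1406, 0.3004]
tool_rot: [-180.0, 0.0, 82.0]
force: [0.4, -0.3, 0.0]
grip_width: 0.0867
grasp_force: 0.0
```

Request:
arm_command:
  series:
    - [[44, 14, 0], 0]
    - [[88, 28, 0], 0]
    - [[132, 42, 0], 0]
    - [[176, 56, 0], 0]
    - [[220, 70, 0], 0]

```text
time_s: 1.6
tool_pos: [0.5682, 0.0669, 0.3003]
tool_rot: [-180.0, 0.0, 81.8]
force: [-0.1, -0.3, -0.3]
grip_width: 0.087
grasp_force: 0.0
```

```bash
python3 d.py 25 0 300
python3 - <<'E'
from h import *
im,d,c=shot('wrist'); print({k:np.round(v,3).tolist() for k,v in c.items()}); cv2.imwrite('pics/w1.png',cv2.resize(im,(800,600)))
E
```

```text
t 1.6 press TCP [-36.    0.6] 300.3 yaw -0.37 rp [-1.7999e+02  3.0000e-02] F [-0.1 -0.3 -0.3] gw 87.0 q7 -23.1
shift [61.   0.2  0.3] turn -0.006
{'K': [[291.405, 0.0, 258.717], [0.0, 291.405, 196.151], [0.0, 0.0, 1.0]], 'hand_eye': [[-0.0, 0.97, 0.244, 0.065], [1.0, 0.0, -0.0, -0.001], [-0.0, 0.244, -0.97, -0.153], [0.0, 0.0, 0.0, 1.0]]}
```

View pics/w1.png

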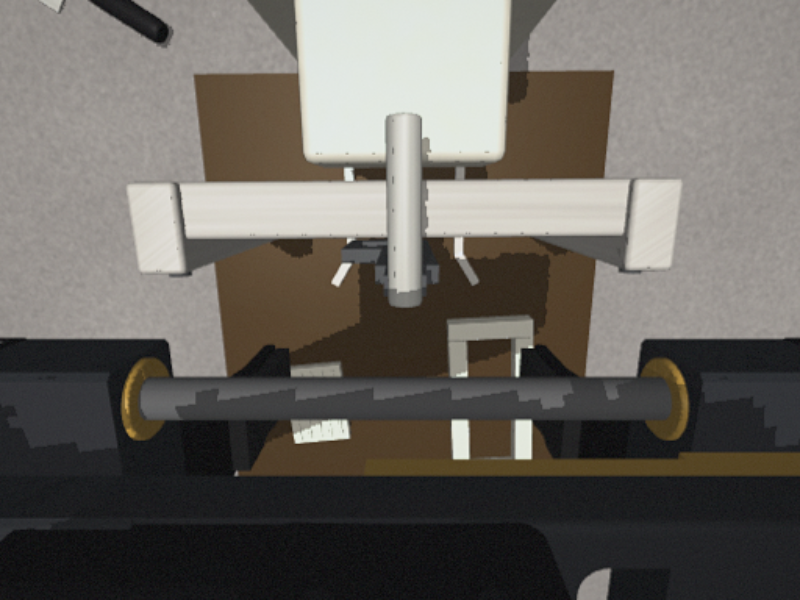

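The wrist view shows the handle rod running vertically from (403,115) to (405,305), across the crossbeam at row 210. I'll fit the handle axis and crossbeam from this frame.

```bash
cat >> h.py <<'E'
from scipy.spatial.transform import Rotation as Ro
def wpress(O=np.array([573.7,102.4]),A=82.2):
    z=np.load('last_wrist.npz'); K,d=z['K'],z['d']
    v,u=np.mgrid[0:384,0:512]
    P=np.stack([(u-K[0,2])/K[0,0]*d,-(v-K[1,2])/K[1,1]*d,-d],-1)
    P=P@z['T'][:3,:3].T+z['T'][:3,3]
    W=(P@Ro.from_euler('xyz',z['rot'],degrees=True).as_matrix().T+z['pos'])*1000
    W[...,:2]=(W[...,:2]-O)@Ro.from_euler('z',A,degrees=True).as_matrix()[:2,:2]
    return W,z['im'],d>0,u,v
E
python3 - <<'E'
from h import *
W,im,ok,u,v=wpress()
m=ok&(u>235)&(u<285)&(v>65)&(v<205)&(W[...,2]>236)&(W[...,2]<262); H=W[m]
print('handle n',len(H),'x',np.percentile(H[:,0],[1,99]),'ztop',np.percentile(H[:,2],[50,98]))
for a in range(-30,70,20):
    s=H[(H[:,0]>=a)&(H[:,0]<a+20)]
    if len(s): print(a,len(s),'y',s[:,1].min().round(1),s[:,1].max().round(1),s[:,2].max().round(1))
b=ok&(W[...,2]>200)&(W[...,2]<218)&(v>105)&(v<180); B=W[b]
c,s,a=cv2.minAreaRect(B[:,:2].astype(np.float32)); print('beam+posts',c,s,a, np.percentile(B[:,2],50))
for sg in(1,-1):
    C=B[(sg*B[:,1]>122)]; print('post',C.mean(0).round(1),C.min(0).round(1),C.max(0).round(1))
E
python3 d.py 25 0 233
```

```text
handle n 2847 x [-21.40218415  59.73784794] ztop [249.2128165  251.42750401]
-30 432 y -8.9 11.0 251.9
-10 634 y -8.8 11.0 252.2
10 660 y -6.6 9.1 252.6
30 730 y -6.5 8.9 252.3
50 391 y -6.4 9.1 252.5
beam+posts (8.809724807739258, 1.1399383544921875) (52.3063850402832, 285.4800720214844) 0.06914129108190536 207.95665404444551
post [ 11.4 132.3 213.5] [-13. 122. 210.] [ 34.3 143.9 215.7]
post [  12.1 -131.2  213.6] [ -12.  -141.6  209.6] [  34.9 -122.   216.2]
t 1.65 press TCP [-26.2   0.7] 299.9 yaw 0.21 rp [179.98  -0.44] F [0.6 5.1 1.6] gw 86.6 q7 -23.4
shift [51.2  0.9 66.9] turn 0.004
```

Request:
arm_command:
  series:
    - [[26, 0, 0], 0]
    - [[51, 0, 10], 0]
    - [[51, 0, 35], 0]
    - [[51, 0, 60], 0]
    - [[51, 0, 67], 0]

```text
time_s: 2.15
tool_pos: [0.5733, 0.1152, 0.2303]
tool_rot: [-179.7, 0.1, 81.9]
force: [-0.5, -0.0, -0.1]
grip_width: 0.0869
grasp_force: 0.0
```

Request:
arm_command:
  series:
    - [[0, 0, 0], 0]
    - [[0, 0, 0], 0]
    - [[0, 0, 0], 0]
    - [[0, 0, 0], 0]
    - [[0, 0, 0], 0]
  grip: 1
  grip_force: 25

```text
time_s: 2.65
tool_pos: [0.5754, 0.116, 0.2343]
tool_rot: [179.9, -0.0, 81.9]
force: [-0.1, 0.3, 0.2]
grip_width: 0.0549
grasp_force: 0.0
```

```bash
python3 d.py 25 1 233
```

```text
t 2.65 press TCP [13.7  0.1] 234.3 yaw -0.34 rp [ 1.7993e+02 -1.0000e-02] F [-0.1  0.3  0.2] gw 54.9 q7 -29.9
shift [11.3 -0.9  1.3] turn -0.006
```

Request:
arm_command:
  series:
    - [[10, -1, 1], 0]
    - [[10, -1, 1], 0]
    - [[10, -1, 1], 0]
    - [[10, -1, 1], 0]
    - [[10, -1, 1], 0]

```text
time_s: 3.15
tool_pos: [0.5755, 0.1258, 0.2324]
tool_rot: [-180.0, 0.0, 81.9]
force: [-0.6, 0.4, -0.8]
grip_width: 0.0153
grasp_force: 25.3
```

Request:
arm_command:
  series:
    - [[0, 0, 0], 0]
    - [[0, 0, 0], 0]
    - [[0, 0, 0], 0]
    - [[0, 0, 0], 0]
    - [[0, 0, 0], 0]

```text
time_s: 3.65
tool_pos: [0.5755, 0.1258, 0.2325]
tool_rot: [-180.0, 0.0, 81.9]
force: [0.1, -0.8, -0.5]
grip_width: 0.0152
grasp_force: 25.0
```

```bash
python3 d.py 25 1 233
```

```text
t 3.65 press TCP [23.5  1.4] 232.5 yaw -0.34 rp [-1.8e+02  1.0e-02] F [ 0.1 -0.8 -0.5] gw 15.2 q7 -31.1
shift [ 1.5  0.4 -0.5] turn -0.006
```

Request:
arm_command:
  series:
    - [[0, 0, -8], 0]
    - [[0, 0, -20], 0]
    - [[0, 0, -34], 0]
    - [[0, 0, -48], 0]
    - [[0, 0, -60], 0]

```text
time_s: 4.15
tool_pos: [0.5756, 0.1258, 0.2941]
tool_rot: [180.0, 0.0, 81.9]
force: [-0.9, 0.2, -7.7]
grip_width: 0.015
grasp_force: 24.9
```

Request:
arm_command:
  series:
    - [[0, 0, -12], 0]
    - [[0, 0, -22], 0]
    - [[0, 0, -29], 0]
    - [[0, 0, -31], 0]
    - [[0, 0, -31], 0]

```text
time_s: 4.65
tool_pos: [0.5757, 0.1258, 0.3239]
tool_rot: [180.0, 0.0, 81.8]
force: [0.0, -1.1, -5.8]
grip_width: 0.0152
grasp_force: 24.9
```

```bash
python3 d.py 25 1 323.5
python3 - <<'E'
from h import *
im,d,c=shot('side'); cv2.imwrite('pics/s1.png',cv2.resize(im[150:350,220:440],(792,600*792//660),interpolation=cv2.INTER_CUBIC)[:600])
E
```

```text
t 4.65 press TCP [23.4  1.2] 323.9 yaw -0.35 rp [1.7996e+02 1.0000e-02] F [ 0.  -1.1 -5.8] gw 15.2 q7 -29.9
shift [1.6 0.2 0.4] turn -0.006
```

Request:
arm_command:
  series:
    - [[0, 7.8, 0.1], 0]
    - [[0, 15.5, 0.6], 0]
    - [[0, 23.3, 1.3], 0]
    - [[0, 31, 2.3], 0]
    - [[0, 38.6, 3.6], 0]

```text
time_s: 5.2
tool_pos: [0.6142, 0.1205, 0.3194]
tool_rot: [-179.9, -0.0, 81.9]
force: [-2.4, -1.2, -6.7]
grip_width: 0.0152
grasp_force: 25.0
```

```bash
python3 d.py 23.5 -37.4 320.3
```

```text
t 5.2 press TCP [ 23.4 -37.7] 319.4 yaw -0.33 rp [-1.7992e+02 -1.0000e-02] F [-2.4 -1.2 -6.7] gw 15.2 q7 -30.4
shift [ 0.1 -0.3 -0.9] turn -0.006
```

Request:
arm_command:
  series:
    - [[0, 7.6, 1.6], 0]
    - [[0, 15.2, 3.4], 0]
    - [[0, 22.7, 5.5], 0]
    - [[0, 30, 7.9], 0]
    - [[0, 37.3, 10.6], 0]

```text
time_s: 5.7
tool_pos: [0.651, 0.1155, 0.309]
tool_rot: [-180.0, -0.0, 81.9]
force: [-3.0, 0.9, -6.0]
grip_width: 0.0153
grasp_force: 25.0
```

```bash
python3 d.py 23.5 -74.7 309.7
```

```text
t 5.7 press TCP [ 23.4 -74.8] 309.0 yaw -0.31 rp [-1.7997e+02 -1.0000e-02] F [-3.   0.9 -6. ] gw 15.3 q7 -30.5
shift [ 0.1 -0.1 -0.7] turn -0.005
```

Request:
arm_command:
  series:
    - [[0, -1.7, 2.0], 0]
    - [[0, -3.4, 4.1], 0]
    - [[0, -5.9, 6.2], 0]
    - [[0, -8.4, 8.3], 0]
    - [[0, -10.5, 10.6], 0]

```text
time_s: 6.2
tool_pos: [0.6406, 0.1169, 0.2992]
tool_rot: [179.9, -0.0, 81.9]
force: [0.3, 1.3, -6.7]
grip_width: 0.0149
grasp_force: 25.0
```

Request:
arm_command:
  series:
    - [[0, -2.1, 2.4], 0]
    - [[0, -3.4, 4.0], 0]
    - [[0, -4.7, 5.6], 0]
    - [[0, -5.6, 6.6], 0]
    - [[0, -6.4, 7.6], 0]

```text
time_s: 6.7
tool_pos: [0.6359, 0.1175, 0.2934]
tool_rot: [179.6, -0.1, 81.8]
force: [4.8, 0.7, 5.0]
grip_width: 0.0154
grasp_force: 25.0
```

```bash
python3 d.py 23.5 -57.8 291.5
python3 - <<'E'
from h import *
im,d,c=shot('side'); cv2.imwrite('pics/s1.png',cv2.resize(im[150:330,230:430],(800,720),interpolation=cv2.INTER_CUBIC)[:600])
E
```

```text
t 6.7 press TCP [ 23.4 -59.6] 293.4 yaw -0.38 rp [ 1.7964e+02 -7.0000e-02] F [4.8 0.7 5. ] gw 15.4 q7 -30.7
shift [ 0.1 -1.8  1.9] turn -0.007
```

View pics/s1.png

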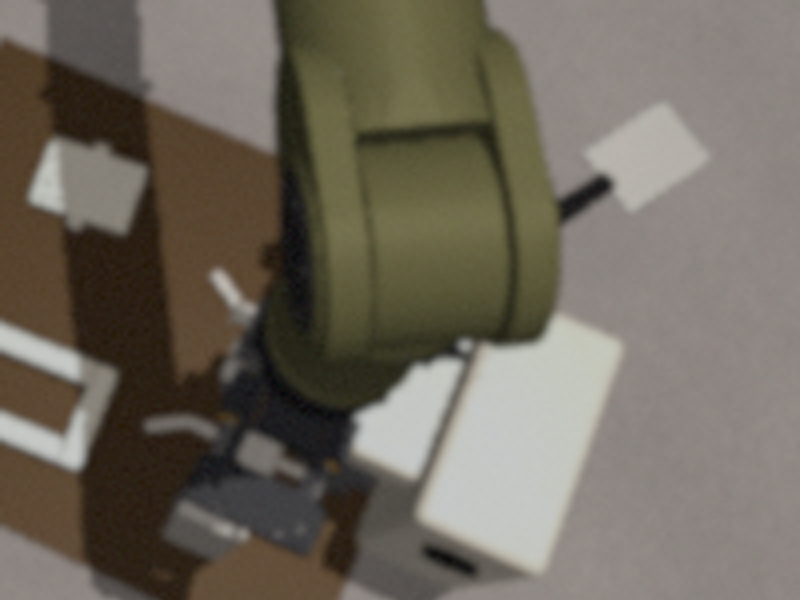

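The arm hides the notch in this view, but the vertical force has changed from -6.7 to +5 N, so the notch roof is resting on the pin. I'll relax the push and then open the gripper.

Request:
arm_command:
  series:
    - [[0, 0, -1], 0]
    - [[0, 0, -1.5], 0]
    - [[0, 0, -1.5], 0]
    - [[0, 0, -1.5], 0]
    - [[0, 0, -1.5], 0]

```text
time_s: 7.25
tool_pos: [0.6354, 0.1175, 0.2937]
tool_rot: [179.8, -0.1, 81.8]
force: [5.1, 1.8, -0.2]
grip_width: 0.0153
grasp_force: 25.0
```

Request:
arm_command:
  series:
    - [[0, 0, 0], 0]
    - [[0, 0, 0], 0]
    - [[0, 0, 0], 0]
    - [[0, 0, 0], 0]
    - [[0, 0, 0], 0]
  grip: -0.3

```text
time_s: 7.75
tool_pos: [0.6336, 0.1175, 0.2923]
tool_rot: [-179.9, 0.0, 81.9]
force: [0.6, 0.8, -0.7]
grip_width: 0.0474
grasp_force: 0.0
```

```bash
python3 d.py 23.5 -57.8 380
```

```text
t 7.75 press TCP [ 23.1 -57.3] 292.3 yaw -0.33 rp [-1.7994e+02  3.0000e-02] F [ 0.6  0.8 -0.7] gw 47.4 q7 -30.7
shift [  0.4   0.5 -87.7] turn -0.006
```

Request:
arm_command:
  series:
    - [[0, 0, -10], 0]
    - [[0, 0, -35], 0]
    - [[-20, 0, -60], 0]
    - [[-60, 0, -75], 0]
    - [[-100, 0, -75], 0]

```text
time_s: 8.25
tool_pos: [0.6204, 0.0192, 0.3713]
tool_rot: [179.7, -0.1, 82.0]
force: [1.1, -0.9, -0.7]
grip_width: 0.056
grasp_force: 0.0
```

Request:
arm_command:
  series:
    - [[-30, 0, 0], 0]
    - [[-60, 0, 0], 0]
    - [[-60, 0, 0], 0]
    - [[-60, 0, 0], 0]
    - [[-60, 0, 0], 0]

```text
time_s: 8.75
tool_pos: [0.6113, -0.0391, 0.3682]
tool_rot: [180.0, -0.1, 82.0]
force: [-0.3, 0.4, 1.1]
grip_width: 0.0565
grasp_force: 0.0
```

```bash
python3 d.py
python3 - <<'E'
from h import *
im,d,c=shot('wrist'); cv2.imwrite('pics/w2.png',cv2.resize(im,(800,600)))
W,im,ok,u,v=wpress()
m=ok&(W[...,2]>255)&(W[...,2]<340)&(W[...,0]>-60)&(abs(W[...,1])<110); H=W[m]; print(len(H))
for a in range(-30,70,20):
    s=H[(H[:,0]>=a)&(H[:,0]<a+20)]
    if len(s): print(a,len(s),'y',s[:,1].min().round(1),s[:,1].max().round(1),'ztop',s[:,2].max().round(1))
hsv=cv2.cvtColor(im,cv2.COLOR_BGR2HSV)
wh=(ok&(hsv[...,1]<60)&(W[...,2]>14)&(W[...,2]<33)&(W[...,1]<-30)&(W[...,1]>-160)&(W[...,0]>-330)&(W[...,0]<-60)).astype(np.uint8)
n,l,st,_=cv2.connectedComponentsWithStats(wh)
for k in range(1,n):
    if st[k,4]>150: P=W[l==k]; print('frame?',st[k],cv2.minAreaRect(P[:,:2].astype(np.float32)),np.median(P[:,2]))
E
```

```text
t 8.75 press TCP [-135.1  -56.5] 368.2 yaw -0.21 rp [ 1.7998e+02 -5.0000e-02] F [-0.3  0.4  1.1] gw 56.5 q7 -13.9
1945
-30 1227 y -68.5 -28.4 ztop 310.7
-10 718 y -68.5 -29.4 ztop 310.6
frame? [ 250  138   52  102 2650] ((-185.63729858398438, -87.35455322265625), (180.04837036132812, 84.2225341796875), 2.7672271728515625) 22.67776028078325
```

View pics/w2.png

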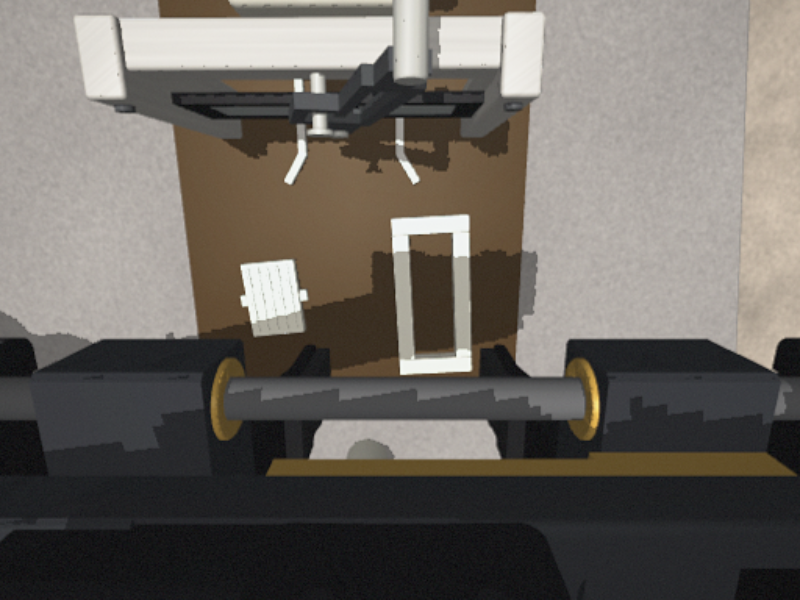

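The wrist view shows the pin through the notch at (318,100). The bar leans with its handle at (410,40), the guard is up, and the frame is clear at (432,295). The handle height of 302.7 mm matches guard ≈ 67 mm, so it is parked. Next I'll grip the frame's far long rail near its outer end.

```bash
python3 d.py -239 -123 130 2.77
python3 - <<'E'
from h import *
W,im,ok,u,v=wpress()
hsv=cv2.cvtColor(im,cv2.COLOR_BGR2HSV)
g=ok&(hsv[...,1]<70)&(hsv[...,2]>110)&(W[...,2]>6)&(W[...,2]<20)&(abs(W[...,1])<75)
for a in range(-65,0,6):
    s=g&(W[...,0]>=a)&(W[...,0]<a+6)
    L=W[s&(W[...,1]>20)]; R=W[s&(W[...,1]<-20)]
    if len(L) and len(R): print(a,'L',L[:,1].min().round(1),L[:,1].max().round(1),'R',R[:,1].min().round(1),R[:,1].max().round(1))
t=ok&(hsv[...,1]<60)&(W[...,2]>8)&(W[...,2]<26)&(W[...,1]>30)&(W[...,0]<-100)&(W[...,0]>-260)&(W[...,1]<140)
print('tile',W[t].min(0),W[t].max(0))
E
```

```text
t 8.8 press TCP [-134.9  -56.5] 368.0 yaw -0.18 rp [ 1.7998e+02 -4.0000e-02] F [-0.  -0.4 -0.2] gw 56.4 q7 -13.9
shift [-103.9   66.9  238. ] turn -0.052
-65 L 66.3 70.0 R -67.1 -65.5
-59 L 62.5 72.9 R -70.5 -62.1
-53 L 59.8 69.2 R -68.8 -57.0
-47 L 55.7 67.3 R -63.7 -53.7
-41 L 51.7 63.2 R -62.1 -50.4
-35 L 49.5 59.7 R -57.1 -47.1
-29 L 48.8 55.9 R -53.8 -47.1
-23 L 48.9 57.4 R -53.8 -47.2
-17 L 49.1 57.1 R -53.9 -47.2
-11 L 49.6 56.6 R -53.9 -47.3
-5 L 49.2 56.4 R -53.9 -47.3
tile [-232.24524044   56.91596445    8.24220423] [-142.90129881  132.91612521   19.85620976]
```

Request:
arm_command:
  series:
    - [[-25, 16, 40], -0.01]
    - [[-50, 32, 80], -0.02]
    - [[-75, 48, 120], -0.03]
    - [[-100, 64, 160], -0.05]
    - [[-104, 67, 195], -0.052]

```text
time_s: 9.3
tool_pos: [0.6632, -0.1569, 0.1698]
tool_rot: [-179.9, 0.1, 84.7]
force: [0.4, -0.5, -0.0]
grip_width: 0.0564
grasp_force: 0.0
```

Request:
arm_command:
  series:
    - [[0, 0, 30], 0]
    - [[0, 0, 60], 0]
    - [[0, 0, 85], 0]
    - [[0, 0, 95], 0]
    - [[0, 0, 95], 0]

```text
time_s: 9.8
tool_pos: [0.6622, -0.1518, 0.0761]
tool_rot: [-179.8, -0.1, 84.9]
force: [0.2, -0.4, 0.5]
grip_width: 0.0569
grasp_force: 0.0
```

```bash
python3 d.py -239 -123 15 2.77
python3 - <<'E'
from h import *
im,d,c=shot('wrist'); cv2.imwrite('pics/w3.png',cv2.resize(im,(800,600)))
E
```

```text
t 9.8 press TCP [-239.9 -122.1] 76.1 yaw 2.74 rp [-1.7984e+02 -5.0000e-02] F [ 0.2 -0.4  0.5] gw 56.9 q7 -7.0
shift [ 0.8  0.9 61.1] turn -0.0
```

View pics/w3.png

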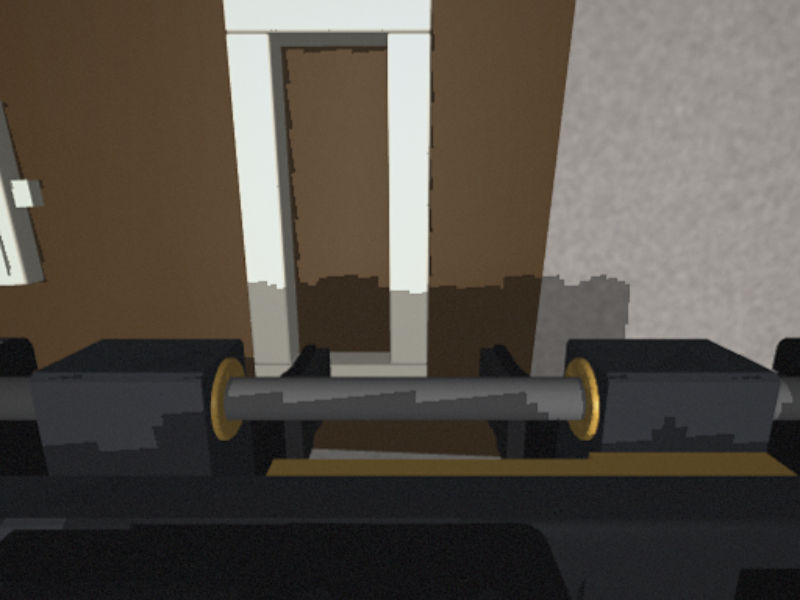

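The frame's right rail at about (409,328) sits between the fingers, with the window on their left. I'll descend and grip.

Request:
arm_command:
  series:
    - [[3, 2, 20], 0]
    - [[3, 2, 40], 0]
    - [[3, 2, 52], 0]
    - [[3, 2, 59], 0]
    - [[3, 2, 60], 0]

```text
time_s: 10.35
tool_pos: [0.6653, -0.1505, 0.0177]
tool_rot: [180.0, 0.0, 84.8]
force: [0.3, 0.5, 0.2]
grip_width: 0.0563
grasp_force: 0.0
```

Request:
arm_command:
  series:
    - [[0, 0, 0], 0]
    - [[0, 0, 0], 0]
    - [[0, 0, 0], 0]
    - [[0, 0, 0], 0]
    - [[0, 0, 0], 0]
  grip: 1
  grip_force: 20

```text
time_s: 10.85
tool_pos: [0.6653, -0.1505, 0.0179]
tool_rot: [180.0, 0.0, 84.8]
force: [0.3, 0.2, 0.4]
grip_width: 0.0242
grasp_force: 0.0
```

Request:
arm_command:
  series:
    - [[0, 0, 0], 0]
    - [[0, 0, 0], 0]
    - [[0, 0, 0], 0]
    - [[0, 0, 0], 0]
    - [[0, 0, 0], 0]

```text
time_s: 11.35
tool_pos: [0.665, -0.1504, 0.0178]
tool_rot: [-180.0, 0.0, 84.8]
force: [-1.6, -0.6, 2.4]
grip_width: 0.0176
grasp_force: 20.0
```

```bash
python3 d.py -235 -32 17 0
```

```text
t 11.35 press TCP [-238.1 -124.8] 17.8 yaw 2.65 rp [-1.7998e+02  1.0000e-02] F [-1.6 -0.6  2.4] gw 17.6 q7 -8.7
shift [  7.4 -92.5   0.8] turn 0.046
```

Request:
arm_command:
  series:
    - [[1, -8, 0], 0.01]
    - [[2, -18, 0], 0.02]
    - [[3, -28, 0], 0.03]
    - [[4, -38, 0], 0.04]
    - [[5, -48, 0], 0.046]

```text
time_s: 11.85
tool_pos: [0.6169, -0.141, 0.0178]
tool_rot: [180.0, 0.0, 82.2]
force: [1.2, -0.5, 0.6]
grip_width: 0.0182
grasp_force: 20.0
```

```bash
python3 d.py -235 -32 17.5 0
```

```text
t 11.85 press TCP [-235.3  -75.8] 17.8 yaw -0.03 rp [1.7998e+02 1.0000e-02] F [ 1.2 -0.5  0.6] gw 18.2 q7 -11.1
shift [  0.3 -43.8   0.3] turn -0.001
```

Request:
arm_command:
  series:
    - [[0, -10, 0], 0]
    - [[0, -20, 0], 0]
    - [[0, -30, 0], 0]
    - [[0, -40, 0], 0]
    - [[0, -44, 0], 0]

```text
time_s: 12.35
tool_pos: [0.5732, -0.1352, 0.0178]
tool_rot: [-180.0, 0.0, 82.2]
force: [1.1, -0.7, -0.9]
grip_width: 0.0179
grasp_force: 20.0
```

```bash
python3 d.py -115 -32 17.5 0;python3 - <<'E'
from h import *
im,d,c=shot('wrist'); cv2.imwrite('pics/w4.png',cv2.resize(im,(800,600)))
W,im,ok,u,v=wpress()
hsv=cv2.cvtColor(im,cv2.COLOR_BGR2HSV)
m=ok&(hsv[...,1]<60)&(hsv[...,2]>100)&(W[...,2]>17)&(W[...,2]<32)&(abs(W[...,1])<60)&(v<235)&(W[...,0]<-70)
for a in range(-190,-70,15):
    s=W[m&(W[...,0]>=a)&(W[...,0]<a+15)]
    if len(s): print(a,s[:,1].min().round(1),s[:,1].max().round(1),'xmax',s[:,0].max().round(1))
E
```

```text
t 12.35 press TCP [-235.5  -31.7] 17.8 yaw 0.01 rp [-1.7999e+02  3.0000e-02] F [ 1.1 -0.7 -0.9] gw 17.9 q7 -10.3
shift [120.5   0.3   0.3] turn 0.0
-190 -39.9 44.3 xmax -175.0
-175 -39.9 44.4 xmax -160.0
-160 -39.7 44.3 xmax -145.0
-145 -39.9 44.1 xmax -130.0
-130 -39.8 44.1 xmax -116.7
```

View pics/w4.png

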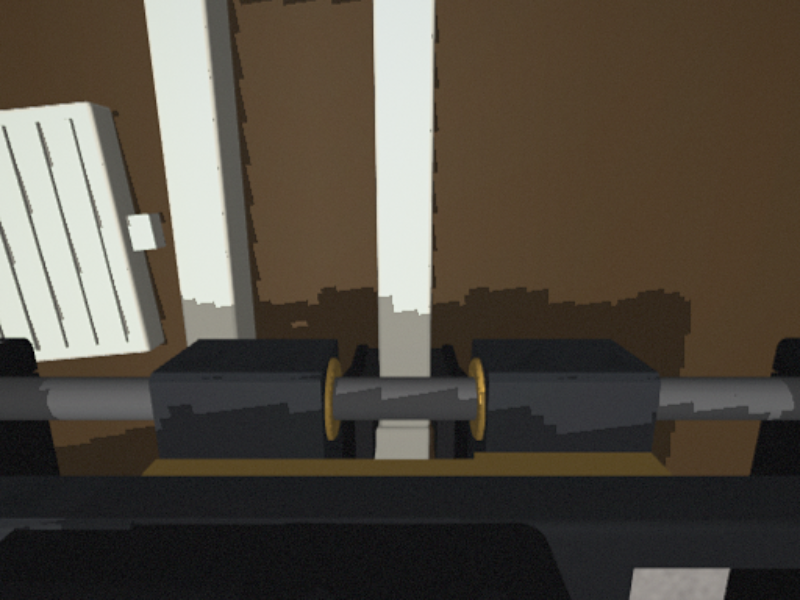

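The frame is square to the lane and still gripped at (405,360), with a small gap to the tile tab at (160,230). I'll slide it in.

Request:
arm_command:
  series:
    - [[8, 1, 0], 0]
    - [[20, 1.2, 0], 0]
    - [[33, 1.2, 0], 0]
    - [[46, 1.2, 0], 0]
    - [[58, 1.2, 0], 0]

```text
time_s: 12.9
tool_pos: [0.5836, -0.0761, 0.0177]
tool_rot: [180.0, 0.0, 82.3]
force: [0.2, -2.7, 4.0]
grip_width: 0.018
grasp_force: 20.0
```

Request:
arm_command:
  series:
    - [[12, 0, 0], 0]
    - [[25, 0, 0], 0]
    - [[38, 0, 0], 0]
    - [[50, 0, 0], 0]
    - [[58, 0, 0], 0]

```text
time_s: 13.4
tool_pos: [0.5912, -0.0188, 0.0177]
tool_rot: [-180.0, -0.0, 82.3]
force: [-1.0, -4.2, 4.2]
grip_width: 0.0179
grasp_force: 20.0
```

Request:
arm_command:
  series:
    - [[0, 0, 0], 0]
    - [[0, 0, 0], 0]
    - [[0, 0, 0], 0]
    - [[0, 0, 0], 0]
    - [[0, 0, 0], 0]
  grip: -0.1

```text
time_s: 13.9
tool_pos: [0.5909, -0.0207, 0.0174]
tool_rot: [-180.0, -0.0, 82.2]
force: [0.1, -0.3, 0.0]
grip_width: 0.0457
grasp_force: 0.0
```

```bash
python3 d.py -250 1 120 0
```

```text
t 13.9 press TCP [-119.6  -33.8] 17.4 yaw -0.03 rp [-1.7998e+02 -1.0000e-02] F [ 0.1 -0.3  0. ] gw 45.7 q7 -22.3
shift [-130.4  -34.7 -102.6] turn -0.001
```

Request:
arm_command:
  series:
    - [[0, 0, -15], 0]
    - [[0, 0, -45], 0]
    - [[-20, -12, -75], 0]
    - [[-45, -28, -100], 0]
    - [[-60, -35, -110], 0]
  grip: 1

```text
time_s: 14.4
tool_pos: [0.5488, -0.0768, 0.1314]
tool_rot: [179.8, 0.1, 82.1]
force: [0.0, -0.8, 0.2]
grip_width: 0.0156
grasp_force: 0.0
```

Request:
arm_command:
  series:
    - [[0, 0, 0], -0.145]
    - [[0, 0, 0], -0.29]
    - [[0, 0, 0], -0.435]
    - [[0, 0, 0], -0.58]
    - [[0, 0, 0], -0.725]

```text
time_s: 14.9
tool_pos: [0.5486, -0.0751, 0.1289]
tool_rot: [180.0, 0.1, 124.1]
force: [-0.6, -0.1, 0.1]
grip_width: 0.0005
grasp_force: 0.0
```

Request:
arm_command:
  series:
    - [[0, 0, 0], -0.145]
    - [[0, 0, 0], -0.29]
    - [[0, 0, 0], -0.435]
    - [[0, 0, 0], -0.58]
    - [[0, 0, 0], -0.725]

```text
time_s: 15.4
tool_pos: [0.5486, -0.0752, 0.1289]
tool_rot: [-180.0, 0.1, 165.6]
force: [-0.4, -0.3, -0.6]
grip_width: 0.0001
grasp_force: 0.0
```

Request:
arm_command:
  series:
    - [[0, 0, 0], -0.145]
    - [[0, 0, 0], -0.29]
    - [[0, 0, 0], -0.435]
    - [[0, 0, 0], -0.58]
    - [[0, 0, 0], -0.725]

```text
time_s: 15.9
tool_pos: [0.5485, -0.0752, 0.1288]
tool_rot: [-179.9, 0.0, -152.8]
force: [0.2, -0.3, -1.0]
grip_width: 0.0001
grasp_force: 0.0
```

```bash
python3 d.py -180 1 20 147
```

```text
t 15.9 press TCP [-179.4    0.8] 128.8 yaw -235.04 rp [-1.7993e+02  2.0000e-02] F [ 0.2 -0.3 -1. ] gw 0.1 q7 107.9
shift [  0.5  -0.4 108.8] turn -0.385
```

Request:
arm_command:
  series:
    - [[0, 0, 20], -0.1]
    - [[0, 0, 45], -0.2]
    - [[0, 0, 75], -0.3]
    - [[0, 0, 98], -0.4]
    - [[0, 0, 108], -0.47]

```text
time_s: 16.4
tool_pos: [0.5471, -0.0754, 0.0184]
tool_rot: [179.9, -0.1, -126.1]
force: [-1.0, -1.3, -0.2]
grip_width: 0.0002
grasp_force: 0.0
```

```bash
python3 d.py -130 1 20 152;  python3 d.py -104 1 20 152
python3 - <<'E'
from h import *
im,d,c=shot('side'); W,d,im=world('side'); im=im.copy()
im2=cv2.resize(im[150:330,200:440],(800,600),interpolation=cv2.INTER_CUBIC); cv2.imwrite('pics/s2.png',im2)
E
```

```text
t 16.4 press TCP [-179.8    2.2] 18.4 yaw -208.27 rp [ 1.7988e+02 -8.0000e-02] F [-1.  -1.3 -0.2] gw 0.2 q7 126.1
shift [-44.4  22.5  -1.6] turn -0.005
t 16.4 press TCP [-179.8    2.2] 18.4 yaw -208.27 rp [ 1.7988e+02 -8.0000e-02] F [-1.  -1.3 -0.2] gw 0.2 q7 126.1
shift [-67.3  34.9  -1.6] turn -0.005
```

View pics/s2.png

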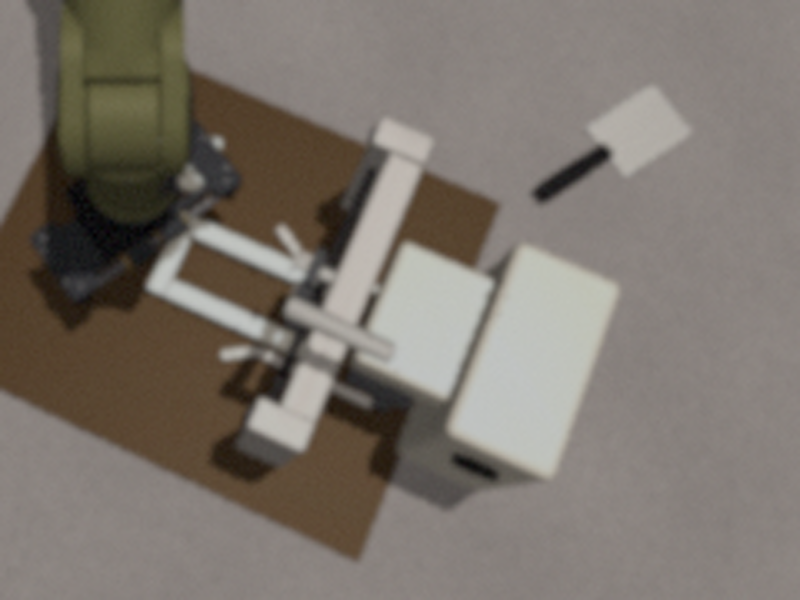

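The frame lies in the lane under the raised guard, with its outer end at (170,265) and the closed gripper behind it. I'll push it home.

Request:
arm_command:
  series:
    - [[-7, 3.6, 0], 0]
    - [[-14, 7.2, 0], 0]
    - [[-21, 10.8, 0], 0]
    - [[-28, 14.4, 0], 0]
    - [[-35, 18, 0], 0]

```text
time_s: 16.95
tool_pos: [0.5552, -0.0363, 0.0205]
tool_rot: [-179.9, -0.0, -126.3]
force: [-0.2, -2.7, 2.7]
grip_width: 0.0005
grasp_force: 1.4
```

Request:
arm_command:
  series:
    - [[-5, 2.6, 0], 0]
    - [[-10, 5.2, 0], 0]
    - [[-15, 7.8, 0], 0]
    - [[-18, 9.4, 0], 0]
    - [[-20, 10.4, 0], 0]

```text
time_s: 17.45
tool_pos: [0.5579, -0.0137, 0.0196]
tool_rot: [180.0, -0.0, -126.2]
force: [-0.1, -3.2, 2.2]
grip_width: 0.0006
grasp_force: 1.4
```

```bash
python3 d.py -104 1 18 152
```

```text
t 17.45 press TCP [-1.171e+02 -1.000e-01] 19.6 yaw -208.43 rp [ 1.8e+02 -1.0e-02] F [-0.1 -3.2  2.2] gw 0.6 q7 119.3
shift [-11.    7.2   1.6] turn -0.007
```

Request:
arm_command:
  series:
    - [[-1.6, 0.8, 0], 0]
    - [[-3.2, 1.7, 0], 0]
    - [[-4.8, 2.6, 0], 0]
    - [[-6.4, 3.4, 0], 0]
    - [[-8, 4.3, 0], 0]

```text
time_s: 17.95
tool_pos: [0.5591, -0.0049, 0.0196]
tool_rot: [180.0, -0.0, -126.2]
force: [1.7, -2.2, 2.2]
grip_width: 0.0003
grasp_force: 1.3
```

Request:
arm_command:
  series:
    - [[-0.9, 0.4, 0], 0]
    - [[-1.8, 0.9, 0], 0]
    - [[-2.7, 1.3, 0], 0]
    - [[-3.2, 1.7, 0], 0]
    - [[-3.2, 1.7, 0], 0]

```text
time_s: 18.45
tool_pos: [0.5597, -0.0011, 0.0196]
tool_rot: [180.0, 0.0, -126.2]
force: [-0.2, -1.6, 1.7]
grip_width: 0.0008
grasp_force: 1.0
```

```bash
python3 d.py -102 1 18 152
```

```text
t 18.45 press TCP [-104.5   -0.2] 19.6 yaw -208.43 rp [1.8e+02 1.0e-02] F [-0.2 -1.6  1.7] gw 0.8 q7 118.0
shift [-1.6  2.2  1.6] turn -0.008
```

Request:
arm_command:
  series:
    - [[-0.9, 0.5, 0], 0]
    - [[-1.8, 1, 0], 0]
    - [[-2.7, 1.4, 0], 0]
    - [[-3.5, 1.9, 0], 0]
    - [[-3.5, 1.9, 0], 0]

```text
time_s: 18.95
tool_pos: [0.56, 0.0005, 0.0196]
tool_rot: [-179.9, -0.2, -126.3]
force: [-2.1, -7.3, 3.7]
grip_width: 0.0002
grasp_force: 3.3
```

```bash
python3 d.py -102 1 18 152
```

```text
t 18.95 press TCP [-102.8   -0.2] 19.6 yaw -208.51 rp [-179.95   -0.19] F [-2.1 -7.3  3.7] gw 0.2 q7 117.5
shift [-0.2  1.5  1.6] turn -0.009
```

Request:
arm_command:
  series:
    - [[-0.9, 0.5, 0], 0]
    - [[-1.8, 0.9, 0], 0]
    - [[-1.8, 0.9, 0], 0]
    - [[-1.8, 0.9, 0], 0]
    - [[-1.8, 0.9, 0], 0]

```text
time_s: 19.45
tool_pos: [0.56, 0.0006, 0.0196]
tool_rot: [-179.9, -0.3, -126.4]
force: [-3.0, -9.0, 5.5]
grip_width: 0.0007
grasp_force: 4.9
```

Request:
arm_command:
  series:
    - [[7, -3.7, 0], 0]
    - [[25, -13, 0], 0]
    - [[60, -32, 0], 0]
    - [[80, -42, -30], 0]
    - [[100, -53, -70], 0]

```text
time_s: 19.95
tool_pos: [0.5422, -0.1071, 0.0883]
tool_rot: [179.7, 0.1, -126.2]
force: [1.4, -0.1, 0.1]
grip_width: 0.0007
grasp_force: 0.0
```

Request:
arm_command:
  series:
    - [[30, -16, -40], 0]
    - [[60, -32, -80], 0]
    - [[70, -36, -120], 0]
    - [[70, -36, -150], 0]
    - [[70, -36, -150], 0]

```text
time_s: 20.45
tool_pos: [0.5347, -0.1848, 0.2438]
tool_rot: [-179.6, 0.2, -126.3]
force: [0.1, 0.2, 0.6]
grip_width: 0.0003
grasp_force: 0.0
```

```bash
python3 d.py
python3 - <<'E'
from h import *
shot('side'); W,d,im=world('side')
P=W*1000; O=np.array([573.7,102.4]); P[...,:2]=(P[...,:2]-O)@Ro.from_euler('z',82.2,degrees=True).as_matrix()[:2,:2]
hsv=cv2.cvtColor(im,cv2.COLOR_BGR2HSV)
m=(d>0)&(hsv[...,1]<60)&(P[...,2]>16)&(P[...,2]<32)&(abs(P[...,1])<50)&(P[...,0]<-65)&(P[...,0]>-140)
print('outer end',len(P[m]),P[m].min(0),P[m].max(0), np.percentile(P[m][:,0],[1,5]))
m=(d>0)&(P[...,2]>260)&(P[...,2]<330)&(P[...,0]>-30)&(P[...,0]<70)&(abs(P[...,1])<110); print('handle',np.median(P[m],0),P[m].max(0))
cv2.imwrite('pics/s3.png',cv2.resize(im[120:330,200:440],(685,600),interpolation=cv2.INTER_CUBIC))
E
```

```text
t 20.45 press TCP [-289.8   -0.3] 243.8 yaw -208.46 rp [-179.6     0.22] F [0.1 0.2 0.6] gw 0.3 q7 147.3
outer end 168 [-91.00489961 -44.22053252  16.28568095] [-65.30530088  39.53006459  30.3313087 ] [-90.76759398 -89.85577218]
handle [ 14.28264311 -61.3187185  307.65512329] [ 61.25458706 -34.01089937 313.58055573]
```

View pics/s3.png

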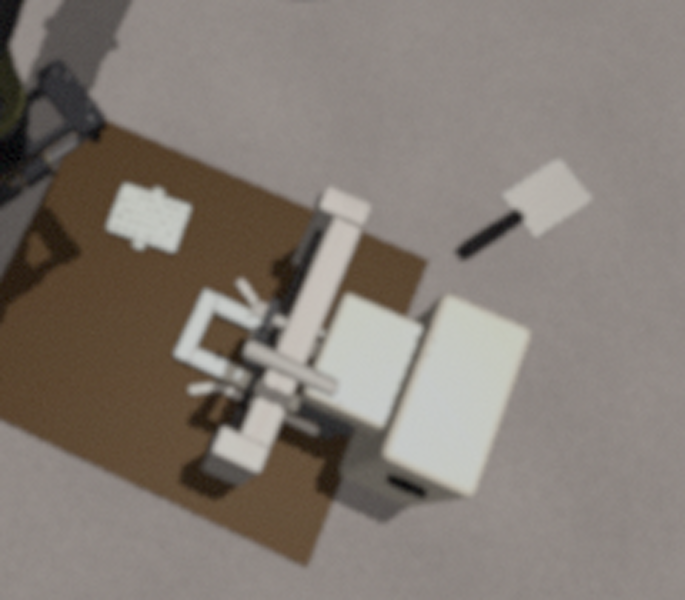

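The frame is fully in, with its outer end at (205,325), 90 mm in front of the guard. The guard is still parked with its handle leaning at (290,365). The tile at (150,215) and the scraper have not moved, and the arm is clear.

```bash
python3 -c "
from cell import env
print(env.sign_off())"
```

```text
the job is handed in; nothing more can be done
None
```

The guard is parked on the pin, the frame is loaded against the back stop, nothing else on the bench was moved, and the job was handed in at about 20.5 s of the 58 s allowed.

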